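# Lock the ring clamp with the flat driver

## Task

Lock the ring clamp on the jeweller's bench: take the flat-bladed driver (the tool with the flat-sided, paddle-like wooden handle) out of the rack, seat its blade in the slot of the large screw on top of the clamp, and with the blade kept in the slot turn the screw clockwise until it is fully home against its stop. Then put the driver back upright in the rack hole it came from and let go.

Things in the scene. Friction and masses are not known exactly. Their poses are not given: they have to be found in the camera images.
- driver: Flat driver, 0.15 kg, upright in a rack hole. Origin: middle of the blade's lower edge; z up the tool. Steel blade 4.5 mm thick (x), 20 wide (y), to z 20; round 12 mm shank; brass collar 48 mm across, z 46-52; light wood handle, a flat-sided bar 20 (x) by 34 mm (y), z 52-114: grip across x, its wide side shows the blade's direction. The others have round handles. A half turn about z is the same.
- rack: Fixed wooden block 70 (x) by 212 (y) by 56 mm high with three vertical through holes, 30 mm wide, at y = -66, 0, +66 mm. Origin: centre of its underside on the bench. Each tool's collar rests on the top, the driver's blade edge 10 mm above the bench. The driver starts in any of the holes, its x axis within 15 degrees of the rack's.
- clamp_screw (a joint): Angle of the slotted screw on the ring clamp, rad; grows clockwise seen from above. Starts between 0 and 0.25; hard stop at 1.3 (home). Light steady friction of 0.06 N m; stays where it is left. Turning it slides the clamp's jaw up to the ring.
- clamp_slot (a point): Centre of the slot's floor, 48 mm above the bench, on the screw's upright axis; turns with it: y along the slot, z up. Steel head 50 mm across, its top 62 mm above the bench; slot right across it, 8.5 mm wide, 14 deep, edges bevelled to 16. Blade has 0.2 rad of play: turn the driver that much farther. Fixed clamp: 60 mm square aluminium tower under the screw; jaws and ring beyond (+x) are lower.
Mind the look-alikes: they are no part of the job. Leave any turquoise look-alike of the driver alone. What is shaped like the part that bears clamp_screw but orange is not meant.

How it is judged:
On the way, in this order (a step that is already met when the one before it is completed fails the run):
1. the driver's blade is seated in the slot of the clamp screw, which is not yet home (horizontal distance between driver and clamp_slot below 0.01 m and z of driver in the frame of clamp_slot below 0.009 m and angle between the y axis of driver and the y axis of clamp_slot, either way round below 0.4 rad and value of joint clamp_screw below 0.6 rad), for 0.2 s.
2. the screw is turned home (past 1.0 rad) with the blade still in the slot (value of joint clamp_screw above 1 rad and horizontal distance between driver and clamp_slot below 0.012 m and z of driver in the frame of clamp_slot below 0.012 m), for 0.1 s.
At the end, for the whole second after the job is handed in: The screw stands at 1.0 rad or more (its stop is at 1.3), and the driver hangs upright (within 10 degrees) at rest in the rack hole it came from, its blade end within 15 mm of where it started (value of joint clamp_screw above 1 rad and distance of driver from where it was at the start of the episode below 0.015 m and angle between driver's own z axis and vertical below 0.17 rad and linear speed of driver below 0.02 m/s); the robot touches nothing.
It fails at once if the screw is turned by something other than the driver's blade in its slot (velocity of joint clamp_screw above 0.3 rad/s and (horizontal distance between driver and clamp_slot above 0.015 m or z of driver in the frame of clamp_slot above 0.016 m)).
It also fails if it takes over 54 s, if anything falls off the work surface, if the arm or the gripper's body presses on something with over 40 N, if the wrist force passes 120 N, or if a joint passes its speed limit or range.

## Robot

A 6-joint arm with a two-finger parallel gripper is mounted at the origin on the work surface. World frame = base frame: x ahead of the robot, y to its left, z up, the work surface at z = 0. Lengths are in m, angles in rad, forces in N, time in s.
With the tool pointing down it reaches from about 0.3 to 0.775 m from the base axis. Payload 14.6 kg.
Tool frame: the origin (TCP) lies at the very end of the fingers, on their centre line; the grasp point (between the pads) lies 19 mm behind it; z points along the fingers, y is the line along which they close (so a half turn about z gives the same grasp; the last joint's range is limited). The gripper opens to 94 mm and grips with 3 to 60 N. Pads are 16 mm wide; open, the fingers measure 119 mm over their backs; the gripper's body (75 mm by 177 mm) begins 78 mm behind the grasp point.
Start: joints at [1.191, 0.3, 1.521, -0, 1.321, -0.067], TCP at [0.169, 0.523, 0.205] pointing down, gripper open.
Joint ranges: [-3.03, 3.03], [-0.79, 2.21], [0.23, 2.52], [-1.04, 4.18], [0, 3.07], [-2.55, 2.55]. Speed limits (rad/s): [2.22, 2.22, 2.57, 3.14, 3.14, 3.14].

## Interface

Orientations are given as [roll, pitch, yaw] about the fixed x, y, z axes, in that order (R = Rz(yaw) Ry(pitch) Rx(roll)).
In Python, from station import ctrl gives the robot as it stands. The module is installed in compiled form; this text tells all that it offers.
- The arm moves only by the tool play_rows, never from a script. Its argument "commands" is a list of rows, each a list of 7 numbers: the shift along the tool's x, y, z in m, then the turn, a rotation vector about the tool's x, y, z in degrees, then the closure, from -1 (fully open) to 1 (shut). A call has 1 to 20 rows; each row shifts and turns the commanded pose from where the row before left it, along the tool's axes as they then stand; what a row does not reach is not made up. A row lasts 1/12 s, in which the tool goes at most 41.7 mm and 7.16 degrees, less where a joint would pass 70% of its speed; a pose out of reach is approached as far as the arm can. A call is refused whole if a number of a shift passes 0.0417 or a number of a turn 7.16, either way. A call with a gripper value outside its range is refused whole. The fingers move at their own pace and stop on an object; "force" is the grip in N (left out, the last holds). Time passes only in rows, so rows that do not move let the fingers close. It gives the time, the measured TCP pose, the force, the opening and the grip force at its end, in the units of the state.
- ctrl.get_obs(): the state, without advancing time (a new reading comes with each control period).
- ctrl.camera(name): name is "side" or "top" or "wrist"; returns the picture (480x640x3 uint8, blue, green, red); there is no depth.
- ctrl.camera_model(name): a dict with "fx", "fy", "cx", "cy" (pixels), "distortion" ([k1, k2, p1, p2, k3] as OpenCV has them; the pictures are not rectified), "rvec" (rotation vector, rad) and "tvec" (3), from world to camera coordinates, as OpenCV has them. Camera axes: x right, y down, z forward; pixel columns grow to the right and rows downward; lengths in m; the calibration is good to about 2 mm. A picture is of the moment at which its call begins: read the wrist's pose just before it. camera_model takes no time and is no camera call; for the wrist camera it gives the pose at the moment of the call.
- ctrl.hand_in(): hands the job in; it is judged then, once.
The state is a dict: "time_s": time; "qpos": joint angles; "joint_vel": joint speeds; "tau": joint torques, N m; "ee_pos": TCP position; "eef_rot": TCP orientation; "force": force on the tool from outside, world axes, zero at the start; "moment": the same for the moment, N m; "grip_width": finger opening in m; "grip_force": force on a finger pad.
Only numpy, scipy, OpenCV 4.12 (cv2) and the standard library are available. Lean on these libraries where they do the work, as an engineer would, in place of code of your own. Each camera call takes 0.05 s, during which the arm holds its last target. There are 200 camera calls.

## Working session

There is one attempt and no reset: what is moved stays moved. The work goes in short steps, Python scripts to look and compute and a tool call to move; the robot and the scene stay as the last step left them, time stands still between calls to the robot, and variables do not carry over. Pictures are saved under pics/ and viewed, at most 10 in all, crops included, and the job is handed in when it is done.

Besides the shell and the picture viewer there is one more tool, called after "Call:" as a command line: name --pt "numbers of a row" for each row, then --argument value for the rest. play_rows: Moves the arm, as the interface text tells. Its arguments: {"type":"object","properties":{"commands":{"type":"array","items":{"type":"array","items":{"type":"number"}}},"force":{"type":"number"}},"required":["commands"]}

```bash
mkdir -p pics
python3 - <<'E'
from station import ctrl
import cv2
o=ctrl.get_obs();print(o)
for n in("top","side"):
    cv2.imwrite(f"pics/{n}0.png",ctrl.camera(n));print(ctrl.camera_model(n))
E
```

```text
{'time_s': 0.0, 'qpos': array([ 1.19141383e+00,  3.00449324e-01,  1.52156001e+00, -3.35355262e-05,
        1.32065101e+00, -6.65607517e-02]), 'joint_vel': array([-0.00062803,  0.00097917, -0.00099742,  0.00145441, -0.00049346,
        0.00062749]), 'tau': array([ 8.40346420e-04, -5.31808162e+01, -3.52745998e+01,  7.09294947e-02,
        2.43276829e-02, -9.43255100e-05]), 'ee_pos': array([0.16916063, 0.52308631, 0.20490717]), 'eef_rot': array([-3.14052516e+00, -3.86029891e-05,  2.82877921e+00]), 'force': array([ 0.69105153, -0.4654605 , -0.03579379]), 'moment': array([-0.0064754 ,  0.02281573, -0.00439098]), 'grip_force': 0.0, 'grip_width': 0.09418675695985204}
{'fx': 559.6919542814358, 'fy': 559.6919542814358, 'cx': 315.1637063794257, 'cy': 239.81787461307525, 'distortion': array([0.04126425, 0.        , 0.        , 0.        , 0.        ]), 'rvec': array([ 2.14385112, -2.11338462,  0.18475079]), 'tvec': array([-0.04430898,  0.42988265,  1.27433181])}
{'fx': 624.9493125928652, 'fy': 624.9493125928652, 'cx': 325.7679369987324, 'cy': 236.454697237272, 'distortion': array([-0.05285655,  0.        ,  0.        ,  0.        ,  0.        ]), 'rvec': array([ 2.26512094, -0.75827487,  0.2980656 ]), 'tvec': array([-0.35554906,  0.19403066,  1.10377417])}
```

View pics/top0.png

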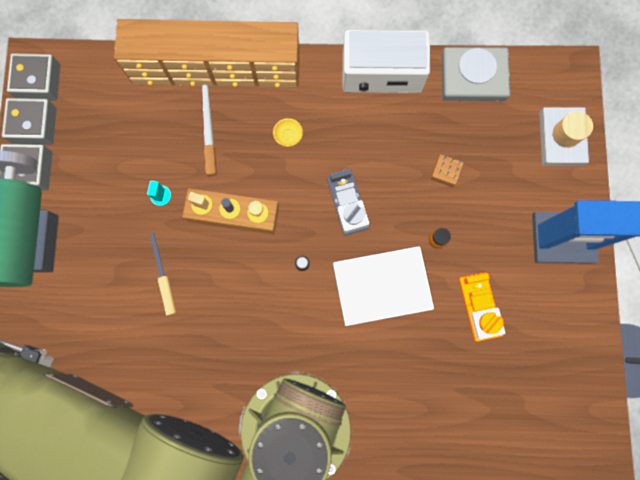

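View pics/side0.png

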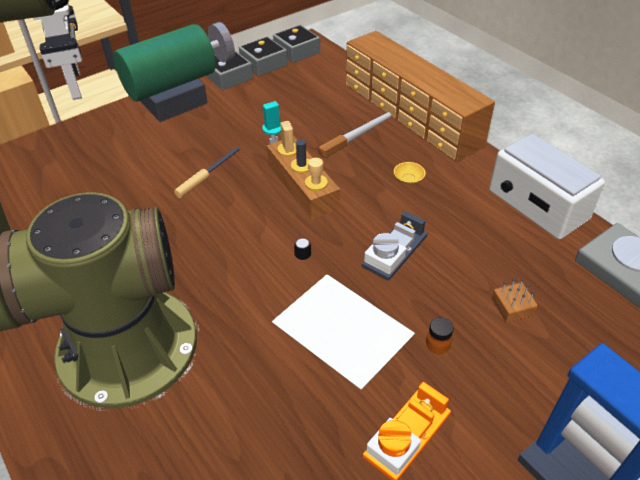

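The rack holds three tools in the top view: a flat-sided light wood handle at (198,200), a black one at (228,205) and a round wood one at (257,210). The turquoise look-alike is at (158,192). The grey clamp is at (352,213) and the orange one, which is not meant, at (488,322). The left rack tool fits the description, so I'll confirm it in an enlarged crop.

```bash
cat > h.py <<'E'
import numpy as np,cv2
from station import ctrl
def ray(m,uv):
    K=np.array([[m['fx'],0,m['cx']],[0,m['fy'],m['cy']],[0,0,1]])
    p=cv2.undistortPoints(np.array(uv,float).reshape(-1,1,2),K,m['distortion']).reshape(-1,2)
    R=cv2.Rodrigues(m['rvec'])[0]
    return -R.T@m['tvec'],np.c_[p,np.ones(len(p))]@R
def plane(m,uv,z):
    c,d=ray(m,uv);return c+d*((z-c[2])/d[:,2])[:,None]
def proj(m,P):
    K=np.array([[m['fx'],0,m['cx']],[0,m['fy'],m['cy']],[0,0,1]])
    return cv2.projectPoints(np.array(P,float).reshape(-1,1,3),m['rvec'],m['tvec'],K,m['distortion'])[0].reshape(-1,2)
E
python3 - <<'E'
from h import *
t=cv2.imread('pics/top0.png');s=cv2.imread('pics/side0.png')
r=lambda i,x,y,w,h,k:cv2.resize(i[y:y+h,x:x+w],None,fx=k,fy=k,interpolation=cv2.INTER_CUBIC)
a=r(t,140,170,150,75,5.333)[:300,:800] if 0 else cv2.resize(t[172:238,140:290],(750,330),interpolation=cv2.INTER_CUBIC)
b=cv2.resize(np.hstack([s[95:203,250:350],cv2.resize(t[165:240,320:380],(86,108),interpolation=cv2.INTER_CUBIC)]),(465,270),interpolation=cv2.INTER_CUBIC)
c=np.zeros((600,750,3),np.uint8);c[:330]=a;c[330:600,:465]=b
cv2.imwrite('pics/crop.png',c)
m=ctrl.camera_model('top')
print(plane(m,[(198,200)],.122),plane(m,[(228,205),(257,210)],.112),plane(m,[(352,214)],.062))
print(plane(m,[(186,190),(278,201),(274,231),(183,219)],.056))
E
```

```text
[[0.50143723 0.2223849  0.122     ]] [[0.49347107 0.15725391 0.112     ]
 [0.48298992 0.09223119 0.112     ]] [[ 0.48818217 -0.12276113  0.062     ]]
[[0.54146335 0.26607572 0.056     ]
 [0.51821872 0.05003935 0.056     ]
 [0.44663734 0.0574643  0.056     ]
 [0.47195962 0.26930076 0.056     ]]
```

View pics/crop.png

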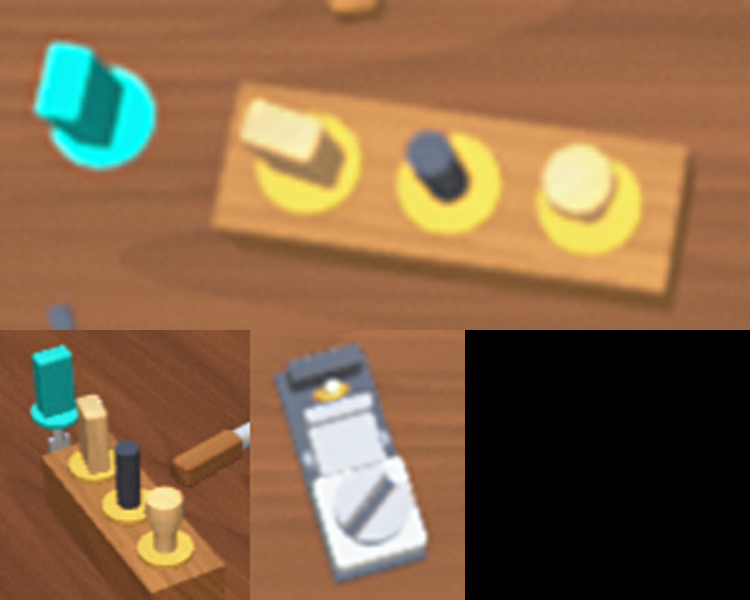

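The crop confirms it: the left rack tool (top view ~(197,198)) has the flat-sided light wood handle. The black and right-hand ones are round, and the turquoise one is out of the rack. The grey clamp's slot runs from lower left to upper right. I'll work out yaws and the approach.

Run:
```python
from h import *
m=ctrl.camera_model('top')
c=lambda x,y:(140+x/5,172+y/5)
q=plane(m,[c(258,100),c(327,128),c(308,162),c(242,138)],.124);print(q,q.mean(0))
d=q[1]-q[0]+q[2]-q[3];print('drv y yaw',np.degrees(np.arctan2(d[1],d[0])))
e=lambda x,y:(320+(x-250)/3.58,165+(y-330)/3.6)
s=plane(m,[e(347,540),e(397,475),e(371,507)],.062);print(s)
d=s[1]-s[0];print('slot yaw',np.degrees(np.arctan2(d[1],d[0])))
mw=ctrl.camera_model('wrist');R=cv2.Rodrigues(mw['rvec'])[0];print('wristcam',-R.T@mw['tvec'],R[2],mw['fx'])
```

```text
[[0.51894363 0.2369857  0.124     ]
 [0.50665082 0.20589021 0.124     ]
 [0.49107566 0.21352406 0.124     ]
 [0.50152253 0.24314258 0.124     ]] [0.50454816 0.22488564 0.124     ]
drv y yaw -110.53280869629978
[[ 0.46593136 -0.11149565  0.062     ]
 [ 0.50923282 -0.14374697  0.062     ]
 [ 0.48784457 -0.12693068  0.062     ]]
slot yaw -36.67907376455518
wristcam [0.09262733 0.54693868 0.38408685] [ 0.25836465 -0.08433687 -0.96235908] 372.4889838048752
```

Call:
play_rows --pt "-0.0316 -0.0139 0 0 0 0 -1" --pt "-0.0316 -0.0139 0 0 0 0 -1" --pt "-0.0316 -0.0139 0 0 0 0 -1" --pt "-0.0316 -0.0139 0 0 0 0 -1" --pt "-0.0316 -0.0139 0 0 0 0 -1" --pt "-0.0316 -0.0139 0 0 0 0 -1" --pt "-0.0316 -0.0139 0 0 0 0 -1" --pt "-0.0316 -0.0139 0 0 0 0 -1" --pt "-0.0316 -0.0139 0 0 0 0 -1" --pt "-0.0316 -0.0139 0 0 0 0 -1" --pt "-0.0316 -0.0139 0 0 0 0 -1" --pt "-0.0316 -0.0139 0 0 0 0 -1" --pt "-0.0316 -0.0139 0 0 0 0 -1"

```text
time_s: 1.18
ee_pos: [0.5055, 0.2235, 0.2052]
eef_rot: [-3.141, -0.0, 2.829]
force: [0.9, 0.9, 0.8]
grip_width: 0.0941
grip_force: 0.0
```

Call:
play_rows --pt "0 0 0 0 0 7.1 -1" --pt "0 0 0 0 0 7.1 -1" --pt "0 0 0 0 0 7.1 -1" --pt "0 0 0 0 0 7.1 -1" --pt "0 0 0 0 0 7.1 -1" --pt "0 0 0 0 0 7.1 -1" --pt "0 0 0 0 0 7.1 -1" --pt "0 0 0 0 0 7.1 -1" --pt "0 0 0 0 0 7.1 -1" --pt "0 0 0 0 0 7.1 -1" --pt "0 0 0 0 0 7.1 -1" --pt "0 0 0 0 0 7.1 -1" --pt "0 0 0 0 0 7.1 -1" --pt "0 0 0 0 0 0 -1" --pt "0 0 0 0 0 0 -1" --pt "0 0 0 0 0 0 -1"

```text
time_s: 2.52
ee_pos: [0.5045, 0.2249, 0.2053]
eef_rot: [-3.141, 0.0, 1.222]
force: [0.7, 0.1, 0.6]
grip_width: 0.0937
grip_force: 0.0
```

Run:
```python
from h import *
o=ctrl.get_obs();print(o['time_s'],o['ee_pos'],np.degrees(o['eef_rot']),o['qpos'])
m=ctrl.camera_model('wrist');i=ctrl.camera('wrist');cv2.imwrite('pics/w1.png',i);np.save('w1.npy',m,allow_pickle=True)
```

```text
2.5167 [0.5044566  0.22493598 0.20530162] [-1.79988235e+02  1.09807304e-02  7.00258592e+01] [ 3.53131041e-01  3.05401133e-01  1.51419666e+00 -1.42420464e-05
  1.32227540e+00  7.01749088e-01]
```

View pics/w1.png

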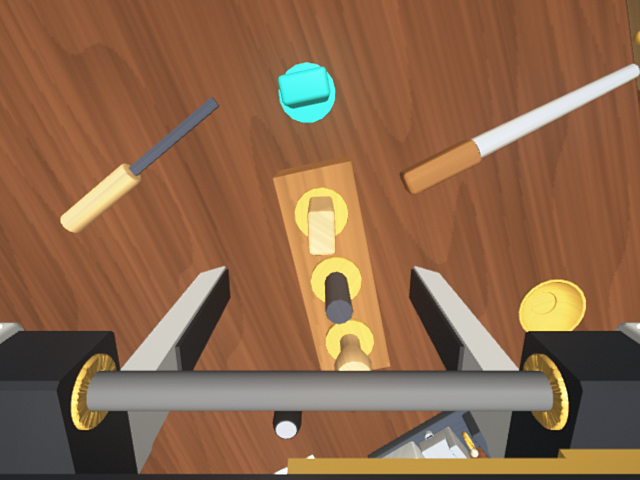

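The wrist view shows the driver's handle top with corners about (309,208)–(334,254), aligned with the tool axis. Its collar is centred near (321,213).

Run:
```python
from h import *
m=np.load('w1.npy',allow_pickle=True).item()
q=plane(m,[(310,208),(333,208),(335,253),(309,253)],.124);print(q,q.mean(0))
d=q[2]-q[1]+q[3]-q[0];print(np.degrees(np.arctan2(d[1],d[0])))
print(plane(m,[(321,213),(295,213),(348,213),(321,187)],.062))
i=cv2.imread('pics/w1.png');cv2.imwrite('pics/w1c.png',cv2.resize(i[155:275,265:400],None,fx=5,fy=5,interpolation=cv2.INTER_CUBIC))
```

```text
[[0.50459367 0.24736986 0.124     ]
 [0.52003908 0.24176265 0.124     ]
 [0.51014571 0.20918766 0.124     ]
 [0.49207839 0.21574549 0.124     ]] [0.50671421 0.22851641 0.124     ]
-109.24144108867904
[[0.50604989 0.22755155 0.062     ]
 [0.48435099 0.23542886 0.062     ]
 [0.52858189 0.21937187 0.062     ]
 [0.51394997 0.24939286 0.062     ]]
```

View pics/w1c.png

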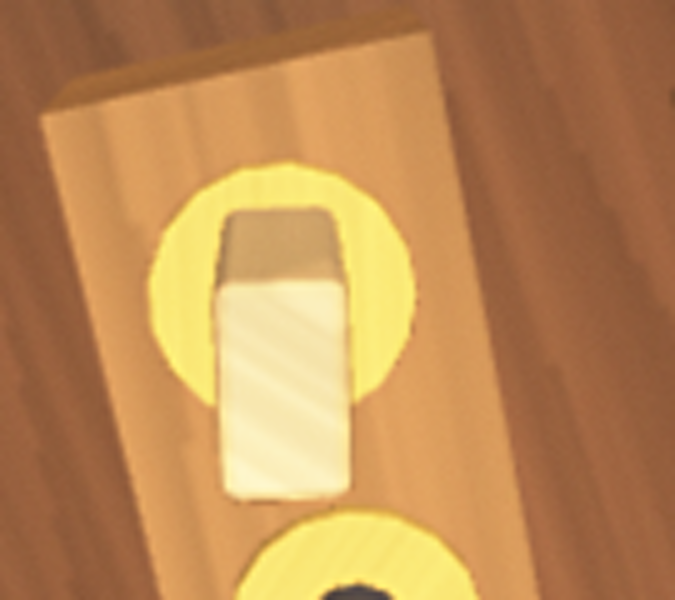

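The crop shows handle top corners at (217,282), (346,282), (350,495) and (224,497), with collar left/right edges at 148/414.

Run:
```python
from h import *
m=np.load('w1.npy',allow_pickle=True).item()
c=lambda x,y:(265+x/5,155+y/5)
q=plane(m,[c(217,282),c(346,282),c(350,495),c(224,497)],.124);print(q.mean(0),np.linalg.norm(q[1]-q[0]),np.linalg.norm(q[2]-q[1]))
d=q[2]-q[1]+q[3]-q[0];print(np.degrees(np.arctan2(d[1],d[0])))
# fit collar
from scipy.optimize import least_squares
pts=plane(m,[c(148,295),c(414,300),c(285,162),c(190,202),c(375,200),c(180,375),c(390,375)],.062)[:,:2]
r=least_squares(lambda p:np.hypot(*(pts-p).T)-.024,[.506,.227]);print(r.x,r.fun)
o=ctrl.get_obs();y=o['eef_rot'][2];a=np.r_[(q.mean(0)[:2]+r.x)/2];dd=a-o['ee_pos'][:2]
print(a,dd@[np.cos(y),np.sin(y)],dd@[np.sin(y),-np.cos(y)])
```

```text
[0.50620313 0.22687871 0.124     ] 0.018479011550419356 0.03230316452153017
-108.438270964369
[0.50608833 0.22618747] [-3.95540903e-05 -6.63943182e-04  1.47023150e-04 -3.87987922e-04
 -2.46236767e-04 -5.72190070e-04  8.79061959e-05]
[0.50614573 0.22653309] 0.0020872768037415493 0.0010283099971612674
```

Call:
play_rows --pt "0.0021 0.001 0.02 0 0 -1.5 -1" --pt "0 0 0.0283 0 0 0 -1" --pt "0 0 0.03 0 0 0 -1" --pt "0 0 0.03 0 0 0 -1" --pt "0 0 0.025 0 0 0 -1" --pt "0 0 0 0 0 0 -1" --pt "0 0 0 0 0 0 1" --pt "0 0 0 0 0 0 1" --pt "0 0 0 0 0 0 1" --pt "0 0 0 0 0 0 1" --pt "0 0 0 0 0 0 1" --pt "0 0 0 0 0 0 1" --pt "0 0 0 0 0 0 1" --pt "0 0 0 0 0 0 1" --pt "0 0 0 0 0 0 1" --pt "0 0 0 0 0 0 1" --force 40

```text
time_s: 3.9
ee_pos: [0.5062, 0.2266, 0.0722]
eef_rot: [3.142, 0.0, 1.244]
force: [-0.4, -0.4, 0.9]
grip_width: 0.0305
grip_force: 0.0
```

Run:
```python
from h import *
o=ctrl.get_obs();print(o['time_s'],o['ee_pos'],np.degrees(o['eef_rot']),o['grip_width'],o['grip_force'],o['force'],o['moment'])
```

```text
3.9 [0.50616687 0.22658893 0.0721541 ] [1.79999794e+02 1.43000674e-03 7.12808006e+01] 0.0305404901834095 0.0 [-0.40169389 -0.35699764  0.90617913] [-0.08874889  0.07271622  0.04209165]
```

Call:
play_rows --pt "0 0 0 0 0 0 1" --pt "0 0 0 0 0 0 1" --pt "0 0 0 0 0 0 1" --pt "0 0 0 0 0 0 1" --pt "0 0 0 0 0 0 1" --pt "0 0 0 0 0 0 1"

```text
time_s: 4.4
ee_pos: [0.5062, 0.2266, 0.0721]
eef_rot: [-3.142, 0.0, 1.244]
force: [-0.4, 0.4, -1.2]
grip_width: 0.0196
grip_force: 40.0
```

Run:
```python
from h import *
o=ctrl.get_obs();print(o['time_s'],o['ee_pos'],np.degrees(o['eef_rot']),o['grip_width'],o['grip_force'],o['force'],o['moment'])
```

```text
4.4 [0.50616193 0.22656118 0.07210669] [-1.79996077e+02  1.65191603e-03  7.12753416e+01] 0.01961844097839673 39.98361110687256 [-0.39664338  0.37002894 -1.16494555] [-0.10599703  0.00376071 -0.00276252]
```

Call:
play_rows --pt "0 0 -0.02 0 0 0 1" --pt "0 0 -0.03 0 0 0 1" --pt "0 0 -0.03 0 0 0 1" --pt "0 0 -0.03 0 0 0 1" --pt "0 0 -0.03 0 0 0 1" --pt "0 0 -0.01 0 0 0 1"

```text
time_s: 4.9
ee_pos: [0.5071, 0.227, 0.2264]
eef_rot: [3.137, -0.003, 1.244]
force: [-0.4, 0.9, -1.3]
grip_width: 0.0197
grip_force: 40.0
```

Call:
play_rows --pt "-0.0302 0.01356 0 0 0 0 1" --pt "-0.0302 0.01356 0 0 0 0 1" --pt "-0.0302 0.01356 0 0 0 0 1" --pt "-0.0302 0.01356 0 0 0 0 1" --pt "-0.0302 0.01356 0 0 0 0 1" --pt "-0.0302 0.01356 0 0 0 0 1" --pt "-0.0302 0.01356 0 0 0 0 1" --pt "-0.0302 0.01356 0 0 0 0 1" --pt "-0.0302 0.01356 0 0 0 0 1" --pt "-0.0302 0.01356 0 0 0 0 1" --pt "-0.0302 0.01356 0 0 0 0 1" --pt "-0.0302 0.01356 0 0 0 0 1"

```text
time_s: 5.9
ee_pos: [0.5436, -0.1704, 0.2209]
eef_rot: [-3.14, -0.0, 1.244]
force: [0.7, 0.0, -1.5]
grip_width: 0.02
grip_force: 40.0
```

Call:
play_rows --pt "0 0 0 0 0 -6 1" --pt "0 0 0 0 0 -6 1" --pt "0 0 0 0 0 -6 1" --pt "0 0 0 0 0 -6 1" --pt "0 0 0 0 0 -6 1" --pt "0 0 0 0 0 -6 1" --pt "0 0 0 0 0 -6 1" --pt "0 0 0 0 0 -6 1" --pt "0 0 0 0 0 -6 1" --pt "0 0 0 0 0 -6 1" --pt "0 0 0 0 0 -6 1" --pt "0 0 0 0 0 -6 1" --pt "0 0 0 0 0 0 1" --pt "0 0 0 0 0 0 1" --pt "0 0 0 0 0 0 1"

```text
time_s: 7.15
ee_pos: [0.5439, -0.1688, 0.2216]
eef_rot: [-3.141, -0.001, 2.497]
force: [0.5, -0.1, -1.7]
grip_width: 0.0197
grip_force: 40.0
```

Run:
```python
from h import *
o=ctrl.get_obs();print(o['time_s'],o['ee_pos'],np.degrees(o['eef_rot']),o['qpos'],o['grip_width'])
m=ctrl.camera_model('wrist');i=ctrl.camera('wrist');np.save('w2.npy',m,allow_pickle=True);cv2.imwrite('pics/w2full.png',i)
u=proj(m,[(.4878,-.1269,.062)])[0].astype(int);print(u)
x,y=max(0,u[0]-80),max(0,u[1]-60);print(x,y)
t=cv2.resize(i[y:y+120,x:x+160],None,fx=5,fy=5,interpolation=cv2.INTER_CUBIC);cv2.imwrite('pics/w2.png',t)
```

```text
7.15 [ 0.54385988 -0.16881189  0.22157607] [-1.79991139e+02 -4.05269811e-02  1.43077688e+02] [-3.65304954e-01  3.32158253e-01  1.44099295e+00  4.71561383e-05
  1.36916402e+00 -1.29169489e+00] 0.019675172230187426
[320 136]
240 76
```

View pics/w2.png

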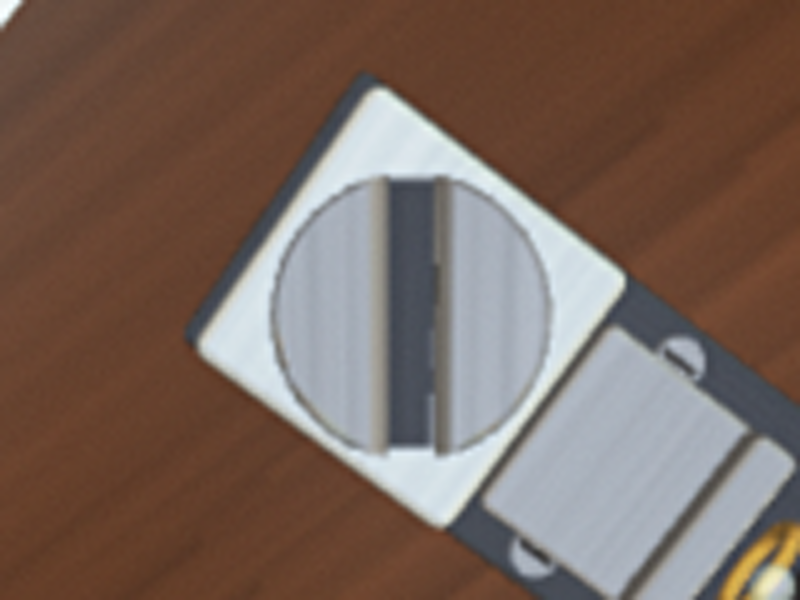

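The slot is vertical in the crop, from (411,178) to (412,452), with the head's centre near (412,315).

Run:
```python
from h import *
m=np.load('w2.npy',allow_pickle=True).item()
c=lambda x,y:(240+(x-2)/5,76+(y-2)/5)
from scipy.optimize import least_squares
pts=plane(m,[c(272,315),c(552,315),c(411,176),c(411,455),c(313,215),c(511,216),c(513,415),c(312,417)],.062)[:,:2]
r=least_squares(lambda p:np.hypot(*(pts-p[:2]).T)-p[2],[.488,-.127,.025]);print(r.x,np.abs(r.fun).max())
s=plane(m,[c(413,178),c(414,450),c(388,182),c(388,446),c(373,180),c(373,450),c(450,180),c(452,450)],.062)[:,:2]
for k in range(0,8,2):
    d=s[k]-s[k+1];print(np.degrees(np.arctan2(d[1],d[0])))
print((s[4:].mean(0)))
o=ctrl.get_obs();y=o['eef_rot'][2];dd=r.x[:2]-o['ee_pos'][:2]
print(dd@[np.cos(y),np.sin(y)],dd@[np.sin(y),-np.cos(y)])
```

```text
[ 0.49035277 -0.12723485  0.02450466] 0.0006366281646612328
143.4387135799437
143.00935535309478
142.8843387552352
143.97117470824173
[ 0.4902072  -0.12707479]
0.0677843928061337 0.0011370673244331826
```

Call:
play_rows --pt "0.022 0.0011 0 0 0 0 1" --pt "0.026 0 0 0 0 -0.2 1" --pt "0.0198 0 0 0 0 0 1" --pt "0 0 0.025 0 0 0 1" --pt "0 0 0.03 0 0 0 1" --pt "0 0 0.025 0 0 0 1" --pt "0 0 0.0096 0 0 0 1" --pt "0 0 0 0 0 0 1" --pt "0 0 0 0 0 0 1" --pt "0 0 0.003 0 0 0 1" --pt "0 0 0.003 0 0 0 1" --pt "0 0 0.002 0 0 0 1" --pt "0 0 0.002 0 0 0 1" --pt "0 0 0 0 0 0 1"

```text
time_s: 8.37
ee_pos: [0.4902, -0.1275, 0.1224]
eef_rot: [-3.142, -0.0, 2.504]
force: [-0.4, -0.4, -0.7]
grip_width: 0.0199
grip_force: 40.0
```

Run:
```python
from h import *
o=ctrl.get_obs();print(o['time_s'],o['ee_pos'],np.degrees(o['eef_rot']),o['force'],o['moment'])
```

```text
8.3667 [ 0.4901605  -0.12748708  0.12239437] [-1.79996792e+02 -1.00398471e-02  1.43473860e+02] [-0.37453722 -0.44986417 -0.71405897] [0.02986085 0.01364622 0.02139933]
```

Call:
play_rows --pt "0 0 0.002 0 0 0 1" --pt "0 0 0.002 0 0 0 1" --pt "0 0 0.002 0 0 0 1" --pt "0 0 0.002 0 0 0 1" --pt "0 0 0.002 0 0 0 1" --pt "0 0 0 0 0 0 1" --pt "0 0 0 0 0 0 1" --pt "0 0 0 0 0 0 1" --pt "0 0 0 0 0 0 1"

```text
time_s: 9.12
ee_pos: [0.4903, -0.1275, 0.1127]
eef_rot: [3.142, 0.0, 2.504]
force: [-0.8, -0.1, -1.6]
grip_width: 0.0195
grip_force: 40.0
```

Run:
```python
from h import *
o=ctrl.get_obs();print(o['time_s'],o['ee_pos'],np.degrees(o['eef_rot']),o['force'],o['moment'])
```

```text
9.1167 [ 0.49027093 -0.12754029  0.11265763] [1.79998482e+02 8.98513786e-03 1.43475897e+02] [-0.7856512  -0.14944209 -1.61575446] [-0.01175444 -0.00319255  0.02081947]
```

Call:
play_rows --pt "0 0 0 0 0 3 1" --pt "0 0 0 0 0 4 1" --pt "0 0 0 0 0 4 1" --pt "0 0 0 0 0 4 1" --pt "0 0 0 0 0 4 1" --pt "0 0 0 0 0 4 1" --pt "0 0 0 0 0 4 1" --pt "0 0 0 0 0 4 1" --pt "0 0 0 0 0 4 1" --pt "0 0 0 0 0 4 1" --pt "0 0 0 0 0 4 1" --pt "0 0 0 0 0 4 1" --pt "0 0 0 0 0 4 1" --pt "0 0 0 0 0 4 1" --pt "0 0 0 0 0 4 1" --pt "0 0 0 0 0 3 1" --pt "0 0 0 0 0 3 1" --pt "0 0 0 0 0 0 1"

```text
time_s: 10.62
ee_pos: [0.4909, -0.1272, 0.1128]
eef_rot: [3.14, -0.001, 1.367]
force: [4.0, 2.7, -3.2]
grip_width: 0.0197
grip_force: 40.0
```

Run:
```python
from h import *
o=ctrl.get_obs();print(o['time_s'],o['ee_pos'],np.degrees(o['eef_rot']),o['force'],o['moment'],o['qpos'][5])
```

```text
10.6167 [ 0.49086229 -0.12717449  0.11279082] [ 1.79910803e+02 -4.49689140e-02  7.83314468e+01] [ 3.96673262  2.71045203 -3.21850004] [ 0.76051151 -1.03301641  0.06760028] -0.12311990559695703
```

Call:
play_rows --pt "0 0 0 0 0 2 1" --pt "0 0 0 0 0 2 1" --pt "0 0 0 0 0 2 1" --pt "0 0 0 0 0 2 1" --pt "0 0 0 0 0 2 1" --pt "0 0 0 0 0 2 1" --pt "0 0 0 0 0 0 1"

```text
time_s: 11.2
ee_pos: [0.4908, -0.1272, 0.1128]
eef_rot: [3.14, -0.001, 1.159]
force: [3.5, 2.9, -2.7]
grip_width: 0.02
grip_force: 40.0
```

Run:
```python
from h import *
o=ctrl.get_obs();print(o['time_s'],o['ee_pos'],np.degrees(o['eef_rot']),o['force'],o['moment'],o['qpos'][5])
```

```text
11.2 [ 0.49082579 -0.12721731  0.11278993] [ 1.79924588e+02 -5.64743688e-02  6.64274104e+01] [ 3.51232764  2.90517468 -2.72410362] [ 0.66393851 -0.97231254  0.04078343] 0.08464610620465082
```

Call:
play_rows --pt "0 0 0 0 0 1.5 1" --pt "0 0 0 0 0 1.5 1" --pt "0 0 0 0 0 1.5 1" --pt "0 0 0 0 0 1.5 1" --pt "0 0 0 0 0 0 1"

```text
time_s: 11.62
ee_pos: [0.4908, -0.1273, 0.1128]
eef_rot: [3.14, -0.001, 1.055]
force: [4.6, 2.3, -1.9]
grip_width: 0.0199
grip_force: 40.0
```

Run:
```python
from h import *
o=ctrl.get_obs();print(o['time_s'],o['ee_pos'],np.degrees(o['eef_rot']),o['force'],o['moment'],o['qpos'][5])
i=ctrl.camera('top')
cv2.imwrite('pics/t2.png',cv2.resize(i[160:250,310:400],None,fx=5,fy=5,interpolation=cv2.INTER_CUBIC))
```

```text
11.6167 [ 0.49078286 -0.12730673  0.1127991 ] [ 1.79930718e+02 -5.17640811e-02  6.04743447e+01] [ 4.58606286  2.30591668 -1.92518046] [ 0.6442393  -0.98112408  0.03454701] 0.18857350291354735
```

Call:
play_rows --pt "0 0 0 0 0 1.5 1" --pt "0 0 0 0 0 1.5 1" --pt "0 0 0 0 0 1 1" --pt "0 0 0 0 0 0 1" --pt "0 0 0 0 0 0 1"

```text
time_s: 12.08
ee_pos: [0.4907, -0.1275, 0.1128]
eef_rot: [3.14, -0.001, 0.987]
force: [4.4, 2.3, -1.3]
grip_width: 0.0198
grip_force: 40.0
```

Run:
```python
from h import *
o=ctrl.get_obs();print(o['time_s'],o['ee_pos'],np.degrees(o['eef_rot']),o['force'],o['moment'],o['qpos'][5])
```

```text
12.0833 [ 0.49065988 -0.12747936  0.11282797] [ 1.79936559e+02 -3.44151690e-02  5.65616260e+01] [ 4.42799129  2.25149114 -1.28187361] [ 0.51912233 -1.16683718  0.01716527] 0.25684260993333413
```

Run:
```python
from h import *
i=ctrl.camera('wrist');t=ctrl.camera('top')
cv2.imwrite('pics/w3.png',np.hstack([cv2.resize(i[100:340,170:470],(500,400),interpolation=cv2.INTER_CUBIC),cv2.resize(t[165:245,320:380],(300,400),interpolation=cv2.INTER_CUBIC)]))
```

```text
(no output)
```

View pics/w3.png

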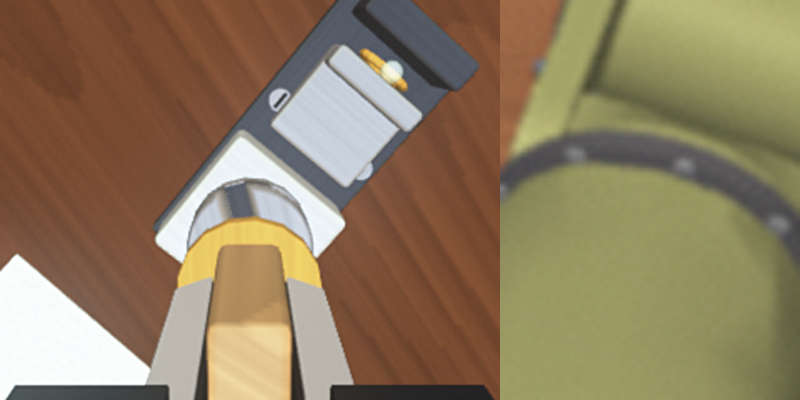

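The slot (crop (237,200)) lags the blade by about its play, and the jaw has moved up near the ring. I'll turn a little more to feel the stop.

Call:
play_rows --pt "0 0 0 0 0 1.5 1" --pt "0 0 0 0 0 1.5 1" --pt "0 0 0 0 0 1 1" --pt "0 0 0 0 0 0 1"

```text
time_s: 12.52
ee_pos: [0.4906, -0.1275, 0.1128]
eef_rot: [3.141, -0.001, 0.916]
force: [4.6, 2.5, -1.8]
grip_width: 0.0197
grip_force: 40.0
```

Run:
```python
from h import *
o=ctrl.get_obs();print(o['time_s'],o['ee_pos'],np.degrees(o['eef_rot']),o['force'],o['moment'],o['grip_force'])
i=ctrl.camera('wrist')
cv2.imwrite('pics/w4.png',cv2.resize(i[120:260,250:400],None,fx=4,fy=4,interpolation=cv2.INTER_CUBIC))
```

```text
12.5167 [ 0.49062617 -0.12746618  0.11278315] [ 1.79947379e+02 -3.25520473e-02  5.24984907e+01] [ 4.59537332  2.54639383 -1.82295044] [ 0.5914856  -1.10297584  0.1685336 ] 39.984464049339294
```

View pics/w4.png

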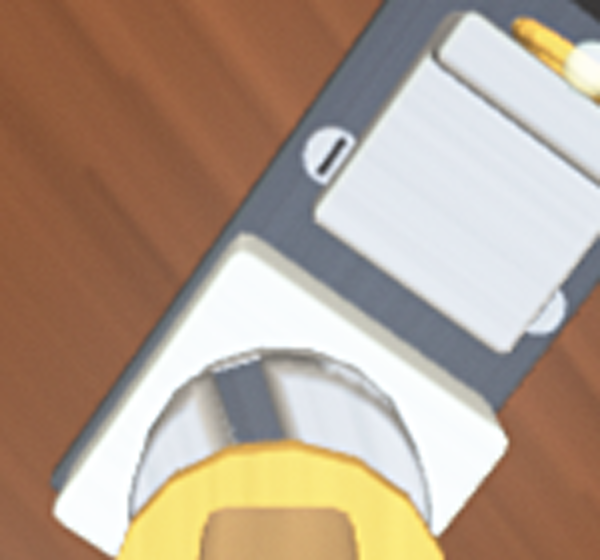

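Moment z rose to 0.17 N m, well above the friction, and the slot now lags clearly: the screw is on its stop. I'll back off within the play and lift out.

Call:
play_rows --pt "0 0 0 0 0 -3 1" --pt "0 0 0 0 0 -3 1" --pt "0 0 0 0 0 -3 1" --pt "0 0 0 0 0 -1.5 1" --pt "0 0 0 0 0 0 1" --pt "0 0 -0.004 0 0 0 1" --pt "0 0 -0.005 0 0 0 1" --pt "0 0 -0.006 0 0 0 1" --pt "0 0 -0.01 0 0 0 1" --pt "0 0 -0.02 0 0 0 1" --pt "0 0 -0.03 0 0 0 1" --pt "0 0 -0.025 0 0 0 1" --pt "0 0 -0.01 0 0 -4 1" --pt "0 0 0 0 0 -4.3 1" --pt "0 0 0 0 0 0 1" --pt "0 0 0 0 0 0 1"

```text
time_s: 13.9
ee_pos: [0.4901, -0.1274, 0.223]
eef_rot: [3.141, 0.0, 1.242]
force: [0.5, -0.1, -1.7]
grip_width: 0.0203
grip_force: 40.0
```

Run:
```python
from h import *
o=ctrl.get_obs();print(o['time_s'],o['ee_pos'],np.degrees(o['eef_rot']),o['force'],o['moment'])
y=o['eef_rot'][2];dd=np.array([.5062,.2266])-o['ee_pos'][:2]
print(dd@[np.cos(y),np.sin(y)],dd@[np.sin(y),-np.cos(y)])
i=ctrl.camera('wrist')
cv2.imwrite('pics/w5.png',cv2.resize(i[100:400,140:500],(720,600),interpolation=cv2.INTER_CUBIC))
```

```text
13.9 [ 0.49006186 -0.12744449  0.22295903] [1.79993732e+02 1.91335104e-03 7.11452023e+01] [ 0.47667913 -0.13462582 -1.73740421] [-0.13137036  0.11729974 -0.04155687]
0.34026205787217473 -0.09914470957570277
```

View pics/w5.png

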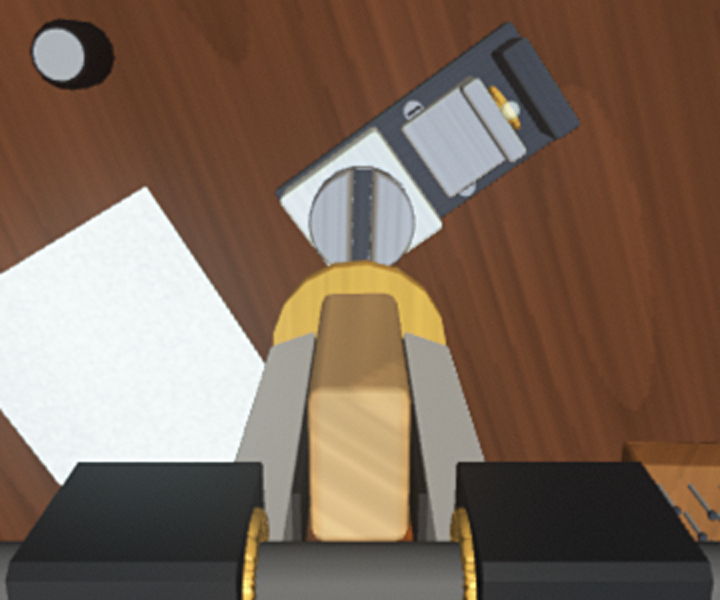

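The slot now stands vertical in view, in line with the tool at yaw 71°: it has turned 72° (1.26 rad), so the screw is home. The driver is straight in the grip, so back to the rack.

Call:
play_rows --pt "0.0309 -0.009 0 0 0 0 1" --pt "0.0309 -0.009 0 0 0 0 1" --pt "0.0309 -0.009 0 0 0 0 1" --pt "0.0309 -0.009 0 0 0 0 1" --pt "0.0309 -0.009 0 0 0 0 1" --pt "0.0309 -0.009 0 0 0 0 1" --pt "0.0309 -0.009 0 0 0 0 1" --pt "0.0309 -0.009 0 0 0 0 1" --pt "0.0309 -0.009 0 0 0 0 1" --pt "0.0309 -0.009 0 0 0 0 1" --pt "0.0312 -0.009 0 0 0 0 1" --pt "0 0 0 0 0 0 1" --pt "0 0 0 0 0 0 1" --pt "0 0 0 0 0 0 1"

```text
time_s: 15.12
ee_pos: [0.5055, 0.226, 0.2222]
eef_rot: [-3.141, 0.001, 1.243]
force: [-0.2, -0.6, -1.6]
grip_width: 0.0201
grip_force: 40.0
```

Call:
play_rows --pt "0 0 0.02 0 0 0 1" --pt "0 0 0.02 0 0 0 1" --pt "0 0 0.02 0 0 0 1" --pt "0 0 0.02 0 0 0 1" --pt "0 0 0.01 0 0 0 1" --pt "0 0 0.005 0 0 0 1" --pt "0 0 0.005 0 0 0 1" --pt "0 0 0.005 0 0 0 1" --pt "0 0 0.005 0 0 0 1" --pt "0 0 0 0 0 0 1"

```text
time_s: 15.95
ee_pos: [0.5056, 0.2263, 0.1121]
eef_rot: [-3.141, 0.0, 1.244]
force: [0.9, -1.9, -0.7]
grip_width: 0.0202
grip_force: 40.0
```

Call:
play_rows --pt "0 0 0.008 0 0 0 1" --pt "0 0 0.01 0 0 0 1" --pt "0 0 0.01 0 0 0 1" --pt "0 0 0.006 0 0 0 1" --pt "0 0 0.003 0 0 0 1" --pt "0 0 0.0015 0 0 0 1" --pt "0 0 0 0 0 0 1" --pt "0 0 0 0 0 0 1"

```text
time_s: 16.62
ee_pos: [0.5058, 0.2265, 0.0743]
eef_rot: [3.141, -0.0, 1.244]
force: [-0.3, 0.3, -1.3]
grip_width: 0.02
grip_force: 40.0
```

Lower the last 1.8 mm, then open and retreat.

Call:
play_rows --pt "0 0 0.0018 0 0 0 1" --pt "0 0 0 0 0 0 1" --pt "0 0 0 0 0 0 -1" --pt "0 0 0 0 0 0 -1" --pt "0 0 0 0 0 0 -1" --pt "0 0 0 0 0 0 -1" --pt "0 0 0 0 0 0 -1" --pt "0 0 0 0 0 0 -1" --pt "0 0 0 0 0 0 -1" --pt "0 0 0 0 0 0 -1" --pt "0 0 0 0 0 0 -1" --pt "0 0 0 0 0 0 -1" --pt "0 0 0 0 0 0 -1" --pt "0 0 0 0 0 0 -1" --pt "0 0 0 0 0 0 -1" --pt "0 0 0 0 0 0 -1"

```text
time_s: 17.95
ee_pos: [0.5057, 0.2265, 0.0722]
eef_rot: [-3.142, -0.0, 1.244]
force: [1.2, -0.4, -0.2]
grip_width: 0.0939
grip_force: 0.0
```

Call:
play_rows --pt "0 0 -0.01 0 0 0 -1" --pt "0 0 -0.03 0 0 0 -1" --pt "0 0 -0.03 0 0 0 -1" --pt "0 0 -0.03 0 0 0 -1" --pt "0 0 -0.03 0 0 0 -1" --pt "0 0 0 0 0 0 -1" --pt "0 0 0 0 0 0 -1" --pt "0 0 0 0 0 0 -1"

```text
time_s: 18.62
ee_pos: [0.5054, 0.2264, 0.2019]
eef_rot: [-3.141, 0.0, 1.244]
force: [0.1, -0.2, 0.2]
grip_width: 0.0939
grip_force: 0.0
```

Run:
```python
from h import *
i=ctrl.camera('wrist');print(ctrl.get_obs()['grip_width'])
cv2.imwrite('pics/w6.png',i)
```

```text
0.09432023704041342
```

View pics/w6.png

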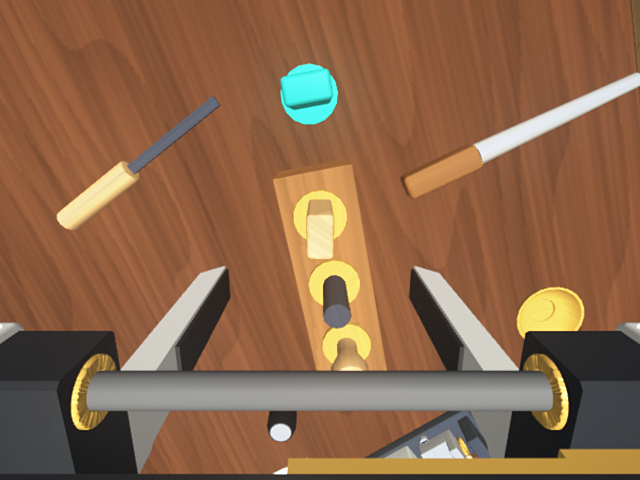

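The driver hangs upright in its own hole, with its handle at (320,232) as at the start, and the gripper is clear.

```bash
python3 -c "
from station import ctrl
print(ctrl.hand_in())"
```

```text
the job is handed in; nothing more can be done
None
```

The job is handed in; no verdict came back. I turned the clamp screw about 72° until I felt its stop, and the driver is back upright in its own rack hole with the gripper clear.

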